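# Ring up an order on the till keyboard

## Task

Ring up the customer's order on the till keyboard: with the fingertips, lightly press the red bowl key, then the green cup key, and then the yellow coin key to total the bill, letting each key come fully back up before the next. Press no other key, do not hammer the keyboard, and leave the tub, the sauce bottle and the marker as they stand.

Things in the scene. Friction and masses are not known exactly. Their poses are not given: they have to be found in the camera images.
- keyboard: Charcoal order keyboard, 239 x 262 mm (x, y), fixed to the counter; deck 31 mm high, low blanks between keys 33 mm, card rail along its far (+x) edge 44 mm. 3 rows x 4 columns of square picture keys, 57 mm apart both ways; the yellow and two grey keys fill the column at -y, all others lie in any order. Origin: counter level under the key field's middle; x away from robot, z up. Push no part above 15 N.
- bowl_key: The red key with a white bowl and chopsticks. The top of the key cap is 34 mm square and flat; the cap stands 12 mm proud of the dark deck between the keys. Origin: centre of the cap's top face with the key up, 43 mm above the counter (it stays there when the key is pressed). Axes as the keyboard's, z up.
- bowl_press (a joint): How far the red bowl key is pressed down: 0 up, 0.008 m fully down. It registers at 0.0025 m. The spring needs about 1.4 N to start, 4.2 N where it registers and 10 N fully down on its hard stop, and lifts the key again when let go.
- cup_key: The green key with a white cup and straw. The top of the key cap is 34 mm square and flat; the cap stands 12 mm proud of the dark deck between the keys. Origin: centre of the cap's top face with the key up, 43 mm above the counter (it stays there when the key is pressed). Axes as the keyboard's, z up.
- cup_press (a joint): How far the green cup key is pressed down: 0 up, 0.008 m fully down. It registers at 0.0025 m. The spring needs about 1.4 N to start, 4.2 N where it registers and 10 N fully down on its hard stop, and lifts the key again when let go.
- coin_key: The yellow key with a black coin (ring with a square in it), which totals the bill. The top of the key cap is 34 mm square and flat; the cap stands 12 mm proud of the dark deck between the keys. Origin: centre of the cap's top face with the key up, 43 mm above the counter (it stays there when the key is pressed). Axes as the keyboard's, z up.
- coin_press (a joint): How far the yellow coin key is pressed down: 0 up, 0.008 m fully down. It registers at 0.0025 m. The spring needs about 1.4 N to start, 4.2 N where it registers and 10 N fully down on its hard stop, and lifts the key again when let go.
- fish_press (a joint): How far the blue key with a white fish is pressed: 0 up, 0.008 m fully down, registers at 0.0025 m. Not to be pressed.
- egg_press (a joint): How far the violet key with a fried egg is pressed: 0 up, 0.008 m fully down, registers at 0.0025 m. Not to be pressed.
- bun_press (a joint): How far the brown key with a white bun is pressed: 0 up, 0.008 m fully down, registers at 0.0025 m. Not to be pressed.
- clear_press (a joint): How far the grey key with a white diagonal cross (clears the order) is pressed: 0 up, 0.008 m fully down, registers at 0.0025 m. Not to be pressed.
- back_press (a joint): How far the grey key with a white arrow (takes back the last entry) is pressed: 0 up, 0.008 m fully down, registers at 0.0025 m. Not to be pressed.
- spare1_press (a joint): How far one of the four blank white spare keys (number 1) is pressed: 0 up, 0.008 m fully down, registers at 0.0025 m. Not to be pressed.
- spare2_press (a joint): How far one of the four blank white spare keys (number 2) is pressed: 0 up, 0.008 m fully down, registers at 0.0025 m. Not to be pressed.
- spare3_press (a joint): How far one of the four blank white spare keys (number 3) is pressed: 0 up, 0.008 m fully down, registers at 0.0025 m. Not to be pressed.
- spare4_press (a joint): How far one of the four blank white spare keys (number 4) is pressed: 0 up, 0.008 m fully down, registers at 0.0025 m. Not to be pressed.
- tub: Pink lidded food tub, loose, 160 mm long (x), 118 mm wide (y), 71 mm high, about 0.45 kg, to the right (-y) of the keyboard. Origin: centre of its underside. Leave alone.
- sauce: Amber sauce bottle with a red cap, loose, 62 mm across and 190 mm high, about 0.45 kg, standing beyond the keyboard's far edge. Origin: centre of its underside. Leave alone.
- marker: Marker pen lying on the counter, loose, white with a blue cap, 135 mm long (x) and 14 mm thick, 30 g, to the left (+y) of the keyboard. Origin: its underside, at mid-length. Leave alone.

How it is judged:
On the way, in this order (a step that is already met when the one before it is completed fails the run):
1. the red bowl key is pressed with the fingers, the cup and coin keys up (value of joint bowl_press above 0.0025 m and contact force between the fingers and bowl_key above 0.3 N and value of joint each of cup_press, coin_press below 0.0025 m), for 0.05 s.
2. the bowl key is let up (value of joint each of bowl_press, cup_press, coin_press below 0.001 m), for 0.05 s.
3. the green cup key is pressed with the fingers, the bowl and coin keys up (value of joint cup_press above 0.0025 m and contact force between the fingers and cup_key above 0.3 N and value of joint each of bowl_press, coin_press below 0.0025 m), for 0.05 s.
4. the cup key is let up (all of step 2), for 0.05 s.
5. the yellow coin key is pressed with the fingers, the bowl and cup keys up (value of joint coin_press above 0.0025 m and contact force between the fingers and coin_key above 0.3 N and value of joint each of bowl_press, cup_press below 0.0025 m), for 0.05 s.
At the end, for the whole second after the job is handed in: All twelve keys are up again (within 1 mm), and the tub, the bottle and the marker stand still within 15 mm of where they were (all of step 4 and value of joint each of fish_press, spare1_press, spare2_press, egg_press, bun_press, spare3_press, spare4_press, clear_press, back_press below 0.001 m and distance of each of tub, sauce, marker from where it was at the start of the episode below 0.015 m and linear speed of each of tub, sauce, marker below 0.02 m/s); the robot touches nothing.
It fails at once if a key other than the bowl, cup or coin key was pressed (value of joint any of fish_press, spare1_press, spare2_press, egg_press, bun_press, spare3_press, spare4_press, clear_press, back_press above 0.0025 m).
It fails at once if two of the three keys were down at once (value of joint each of bowl_press, cup_press above 0.0025 m or value of joint each of cup_press, coin_press above 0.0025 m or value of joint each of bowl_press, coin_press above 0.0025 m).
It fails at once if a key or the keyboard's housing was pushed with more than 15 N (contact force between any of the arm, the fingers and keyboard above 15 N or contact force between any of the arm, the fingers and bowl_key above 15 N or contact force between any of the arm, the fingers and cup_key above 15 N or contact force between any of the arm, the fingers and coin_key above 15 N).
It fails at once if the tub, the sauce bottle or the marker was moved by more than 15 mm or lifted (distance of any of tub, sauce, marker from where it was at the start of the episode above 0.015 m or height (world z) of any of tub, sauce, marker above 0.012 m).
It also fails if it takes over 40 s, if anything falls off the work surface, if the arm or the gripper's body presses on something with over 40 N, if the wrist force passes 120 N, or if a joint passes its speed limit or range.

## Robot

A 7-joint arm with a two-finger parallel gripper is mounted at the origin on the work surface. World frame = base frame: x ahead of the robot, y to its left, z up, the work surface at z = 0. Lengths are in m, angles in rad, forces in N, time in s.
With the tool pointing down it reaches from about 0.4 to 0.85 m from the base axis. Payload 10.4 kg.
Tool frame: the origin (TCP) lies between the finger pads; the fingertips stand tip_extent ahead of it and the grasp point (between the pads) lies 2 mm behind it (tip_extent is the distance from the TCP to the fingertips, in m); z points along the fingers, y is the direction in which the jaws open and shut (so a half turn about z gives the same grasp; the last joint's range is limited). The gripper opens to 87 mm and grips with 3 to 60 N. Pads are 19 mm wide; open, the fingers measure 117 mm over their backs; the gripper's body (75 mm by 190 mm) begins 51 mm behind the grasp point.
Start: joints at [1.133, 0.332, -0.065, 1.46, 0.022, 1.35, -0.088], TCP at [0.252, -0.572, 0.24] pointing down, gripper open.
Joint ranges: [-2.6, 2.6], [-0.5, 2.12], [-1.47, 1.34], [0.16, 2.42], [-1.27, 4.41], [0.06, 2.06], [-2.6, 2.6]. Speed limits (rad/s): [2.22, 2.22, 2.79, 2.79, 3.14, 3.14, 3.14].

## Interface

Orientations are given as a unit quaternion [x, y, z, w].
In Python, from bench import read_state, camera, camera_params, close_job, tip_extent gives the robot as it stands. The module is installed in compiled form; this text tells all that it offers.
- The arm moves only by the tool send_rows, never from a script. Its argument "steps" is a list of rows, each a list of 7 numbers: the turn, a rotation vector about the tool's x, y, z in degrees, then the shift along the tool's x, y, z in m, then the gripper's target within -1 to 1 (shut at 1, half-way at 0, fully open at -1). In form: [[ax, ay, az, x, y, z, jaw], ...]. A call has exactly 10 rows; each row shifts and turns the pose as measured when the row begins, along the tool's axes as they then stand; what a row does not reach is not made up. A row lasts 1/10 s, in which the tool goes at most 50 mm and 8.59 degrees, less where a joint would pass 70% of its speed; a pose out of reach is approached as far as the arm can. A call with a gripper value outside its range is refused whole. The fingers move at their own pace and stop on an object; "force" is the grip in N (left out, the last holds). Time passes only in rows, so rows that do not move let the fingers close, or fill a call up. It gives the time, the measured TCP pose, the force and the opening at its end, in the units of the state.
- read_state(): the state, without advancing time (a new reading comes with each control period).
- camera(name): name is "scene" or "top" or "wrist"; returns (picture, depth): 384x512x3 uint8, blue, green, red; 384x512 float32, m along the optical axis (not along the pixel's ray), 0 where there is no reading.
- camera_params(name): a dict with "camera_matrix" (3x3 intrinsics, pixels), "world_from_camera" (4x4, takes a point from camera to world coordinates). Camera axes: x right, y down, z forward; pixel columns grow to the right and rows downward; lengths in m; the calibration is good to about 2 mm. A picture is of the moment at which its call begins: read the wrist's pose just before it. camera_params takes no time and is no camera call; for the wrist camera it gives the pose at the moment of the call.
- close_job(): hands the job in, once; it reports no verdict.
The state is a dict: "time": time; "joint_positions": joint angles; "joint_vel": joint speeds; "joint_torque": joint torques, N m; "ee_pos": TCP position; "eef_rot": TCP orientation; "ft_force": force on the tool from outside, world axes, zero at the start; "torque": the same for the moment, N m; "width": finger opening in m.
Only numpy, scipy, OpenCV 4.12 (cv2) and the standard library are available. Lean on these libraries where they do the work, as an engineer would, in place of code of your own. Each camera call takes 0.05 s, during which the arm holds its last target.

## Working session

There is one attempt and no reset: what is moved stays moved. The work goes in short steps, Python scripts to look and compute and a tool call to move; the robot and the scene stay as the last step left them, time stands still between calls to the robot, and variables do not carry over. Pictures are saved under pics/ and viewed, and the job is handed in when it is done.

Besides the shell and the picture viewer there is one more tool, called after "Call:" as name([rows], argument=value, ...), one row to a line, values as JSON. send_rows: Moves the arm, as the interface text tells. Its arguments: {"type":"object","properties":{"steps":{"type":"array"},"force":{"type":"number"}},"required":["steps"]}

```bash
mkdir -p pics; python3 - <<'E'
from bench import *
import cv2,numpy as np
print(read_state(), tip_extent() if callable(tip_extent) else tip_extent)
for n in ["scene","top"]:
    p=camera_params(n);print(n,p)
    im,d=camera(n);cv2.imwrite(f"pics/{n}1.png",im);np.save(f"pics/{n}1.npy",d)
E
```

```text
{'time': 0.0, 'joint_positions': array([ 1.13339888,  0.33289373, -0.06467445,  1.46096066,  0.02158161,
        1.34986121, -0.08851881]), 'joint_vel': array([-0.00036104, -0.00092084, -0.00261024,  0.00065378, -0.00062446,
       -0.00139943, -0.00039053]), 'joint_torque': array([-1.21139314e-03, -6.23262835e+01,  2.35983945e-02, -3.89901423e+01,
       -6.14860025e-02,  3.97894881e-02,  1.92923376e-04]), 'ee_pos': array([ 0.25172022, -0.57167446,  0.23873095]), 'eef_rot': array([ 9.78572254e-01,  2.05902485e-01, -1.74089100e-04, -6.92683998e-04]), 'ft_force': array([-0.69968976,  0.3337262 , -0.50595383]), 'torque': array([0.00682629, 0.07361076, 0.03856595]), 'width': 0.08725783842873731} 0.017
scene {'camera_matrix': array([[431.57350878,   0.        , 264.79074639],
       [  0.        , 431.57350878, 191.33040197],
       [  0.        ,   0.        ,   1.        ]]), 'world_from_camera': array([[ 0.63844288,  0.66057024, -0.39501601,  1.00960734],
       [ 0.76966034, -0.55040156,  0.32354455, -0.31047837],
       [-0.00369353, -0.51059287, -0.85981468,  0.91364786],
       [ 0.        ,  0.        ,  0.        ,  1.        ]])}
top {'camera_matrix': array([[432.41544552,   0.        , 258.44153516],
       [  0.        , 432.41544552, 193.13945787],
       [  0.        ,   0.        ,   1.        ]]), 'world_from_camera': array([[-0.00733995, -0.99826752,  0.05837877,  0.54945407],
       [-0.99993525,  0.00783485,  0.00825289,  0.01184807],
       [-0.00869598, -0.05831442, -0.99826039,  0.94394513],
       [ 0.        ,  0.        ,  0.        ,  1.        ]])}
```

View pics/scene1.png

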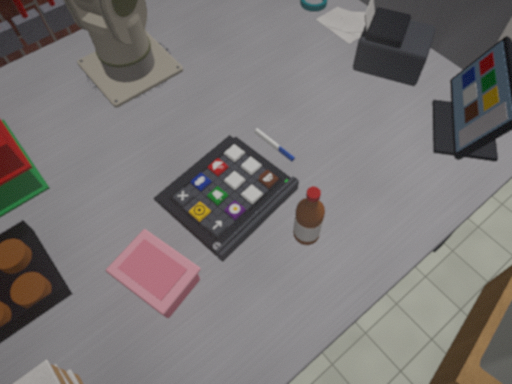

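View pics/top1.png

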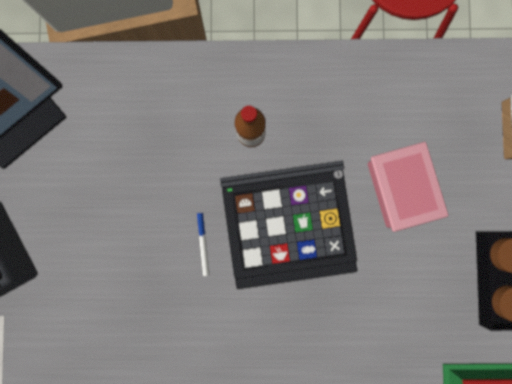

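The top view shows the bowl key at about (279,253), the cup at (303,222) and the coin at (330,218). The sauce bottle is beyond the rail and the tub is to the right. Next I'll triangulate the caps from both views.

```bash
cat > h.py <<'E'
from bench import *
import cv2,numpy as np
def blobs(im,box,lo,hi,op=0):
    h=cv2.cvtColor(im,cv2.COLOR_BGR2HSV)
    m=cv2.inRange(h,lo,hi)
    if lo[0]==0 and hi[0]<=8: m|=cv2.inRange(h,(172,lo[1],lo[2]),(180,255,255))
    k=np.zeros_like(m);x0,y0,x1,y1=box;k[y0:y1,x0:x1]=m[y0:y1,x0:x1]
    n,l,s,c=cv2.connectedComponentsWithStats(k)
    if n<2: return None
    i=1+s[1:,4].argmax()
    pts=cv2.findNonZero((l==i).astype(np.uint8)); r=cv2.minAreaRect(pts)
    return r
C={'bowl':((0,150,90),(8,255,255)),'cup':((45,120,60),(75,255,255)),'coin':((20,140,120),(32,255,255))}
def ray(n_or_p,uv):
    p=camera_params(n_or_p) if isinstance(n_or_p,str) else n_or_p
    K=p['camera_matrix'];T=p['world_from_camera']
    d=T[:3,:3]@np.linalg.inv(K)@[uv[0],uv[1],1]
    return T[:3,3],d
def atz(p,uv,z):
    o,d=ray(p,uv);return o+d*(z-o[2])/d[2]
def tri(rs):
    A=np.zeros((3,3));b=np.zeros(3)
    for o,d in rs:
        d=d/np.linalg.norm(d);M=np.eye(3)-np.outer(d,d);A+=M;b+=M@o
    return np.linalg.solve(A,b)
E
python3 - <<'E'
from h import *
B={'scene':(155,135,300,255),'top':(220,160,357,290)}
for k,(lo,hi) in C.items():
    r={n:blobs(cv2.imread(f'pics/{n}1.png'),B[n],lo,hi) for n in B}
    print(k,r)
    print(tri([ray(n,r[n][0]) for n in B]).round(4),[atz(n,r[n][0],.043).round(4) for n in B])
    for n in B:
        u,v=r[n][0];d=np.load(f'pics/{n}1.npy')[round(v),round(u)];o,dd=ray(n,(u,v));print(n,(o+dd*d).round(4))
E
```

```text
bowl {'scene': ((217.50001525878906, 166.5), (14.142135620117188, 14.142135620117188), 45.0), 'top': ((279.410400390625, 253.16761779785156), (18.55097770690918, 17.486576080322266), 81.25383758544922)}
[ 0.4767 -0.0235  0.0342] [array([ 0.482 , -0.0263,  0.043 ]), array([ 0.4774, -0.0232,  0.043 ])]
scene [ 0.4834 -0.0271  0.0454]
top [ 0.4778 -0.023   0.0481]
cup {'scene': ((214.0, 197.99998474121094), (14.142135620117188, 5.656853675842285), 45.0), 'top': ((302.3513488769531, 222.10809326171875), (17.426292419433594, 17.426292419433594), 80.53767395019531)}
[ 0.5388 -0.0766  0.0217] [array([ 0.5479, -0.0851,  0.043 ]), array([ 0.5412, -0.0715,  0.043 ])]
scene [ 0.5481 -0.0853  0.0435]
top [ 0.5412 -0.0713  0.0449]
coin {'scene': ((199.25001525878906, 210.75001525878906), (15.55634880065918, 16.26345443725586), 45.0), 'top': ((329.5299987792969, 218.20997619628906), (17.819091796875, 18.24335479736328), 81.8698959350586)}
[ 0.5489 -0.1293  0.0344] [array([ 0.5534, -0.131 ,  0.043 ]), array([ 0.5488, -0.128 ,  0.043 ])]
scene [ 0.5543 -0.1313  0.0446]
top [ 0.5488 -0.1275  0.0461]
```

Top-view positions match the 57 mm pitch: cup to coin is 57.0 mm and bowl to cup is 80 mm. Keyboard yaw comes out at about 7.7°. I'll align the tool, shut the jaws and move toward the bowl key.

Call:
send_rows([
  [0, 0, 8, 0, 0, 0, 1],
  [0, 0, 8, 0, 0, 0, 1],
  [0, 0, 0, 0.0247, -0.0428, 0, 1],
  [0, 0, 0, 0.0247, -0.0428, 0, 1],
  [0, 0, 0, 0.0247, -0.0428, 0, 1],
  [0, 0, 0, 0.0247, -0.0428, 0, 1],
  [0, 0, 0, 0.0247, -0.0428, 0, 1],
  [0, 0, 0, 0.0247, -0.0428, 0, 1],
  [0, 0, 0, 0.0247, -0.0428, 0, 1],
  [0, 0, 0, 0.0247, -0.0428, 0, 1],
], force=10)

```text
time: 1.1
ee_pos: [0.4027, -0.2052, 0.2341]
eef_rot: [0.998, 0.056, -0.004, -0.002]
ft_force: [2.0, -1.3, 0.5]
width: 0.0152
```

Call:
send_rows([
  [0, 0, -1, 0.0235, -0.0432, 0, 1],
  [0, 0, 0, 0.0235, -0.0432, 0, 1],
  [0, 0, 0, 0.0235, -0.0432, 0, 1],
  [0, 0, 0, 0.0235, -0.0432, 0, 1],
  [0, 0, 0, 0, 0, 0, 1],
  [0, 0, 0, 0, 0, 0, 1],
  [0, 0, 0, 0, 0, 0, 1],
  [0, 0, 0, 0, 0, 0, 1],
  [0, 0, 0, 0, 0, 0, 1],
  [0, 0, 0, 0, 0, 0, 1],
])

```text
time: 2.1
ee_pos: [0.4736, -0.0141, 0.2333]
eef_rot: [0.998, 0.067, -0.004, -0.002]
ft_force: [-0.1, -0.3, 1.0]
width: 0.0002
```

```bash
python3 - <<'E'
from h import *
import pickle
s=read_state();p=camera_params('wrist');im,d=camera('wrist')
cv2.imwrite('pics/w1.png',im);pickle.dump((p,d),open('pics/w1.pkl','wb'))
print(s['ee_pos'],s['eef_rot'],s['ft_force'],s['width']);print(p)
im,d=camera('top');cv2.imwrite('pics/top2.png',im)
E
```

```text
[ 0.47363679 -0.01406066  0.23326997] [ 0.99771257  0.06742904 -0.00409418 -0.00248781] [-0.10239536 -0.30569801  1.01959287] 0.00022543366462742778
{'camera_matrix': array([[310.39274636,   0.        , 254.6236873 ],
       [  0.        , 310.39274636, 193.11970733],
       [  0.        ,   0.        ,   1.        ]]), 'world_from_camera': array([[ 0.13322042, -0.95588944, -0.26177796,  0.54254629],
       [-0.99107375, -0.12982393, -0.03030791, -0.00469015],
       [-0.00501404,  0.26347889, -0.96465213,  0.37707271],
       [ 0.        ,  0.        ,  0.        ,  1.        ]])}
```

View pics/w1.png

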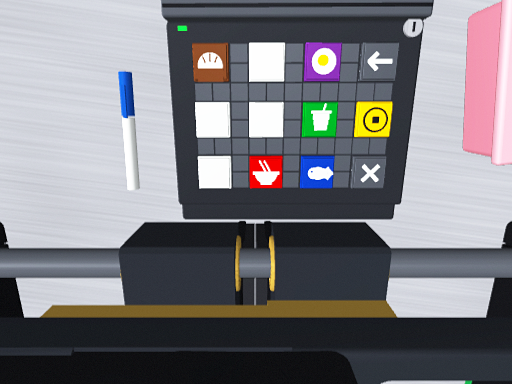

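The wrist view shows the bowl key at (266,172), the cup at (319,121) and the coin at (373,119). The closed fingers are at the bottom centre.

```bash
python3 - <<'E'
from h import *
import pickle
p,d=pickle.load(open('pics/w1.pkl','rb'));im=cv2.imread('pics/w1.png');t=cv2.imread('pics/top1.png')
for k,(lo,hi) in C.items():
    a=blobs(im,(180,30,420,195),lo,hi);b=blobs(t,(220,160,357,290),lo,hi)
    u,v=a[0];o,dd=ray(p,(u,v))
    print(k,a,'w',atz(p,a[0],.043).round(4),'t',atz('top',b[0],.043).round(4),'tri',tri([ray(p,a[0]),ray('top',b[0])]).round(4),'depth',(o+dd*d[round(v),round(u)]).round(4))
E
```

```text
bowl ((265.5, 171.5), (33.0, 33.0), 90.0) w [ 0.4778 -0.0237  0.043 ] t [ 0.4774 -0.0232  0.043 ] tri [ 0.4772 -0.0236  0.0399] depth [ 0.4779 -0.0237  0.0434]
cup ((319.18768310546875, 118.93287658691406), (35.16107940673828, 36.271427154541016), 2.12109637260437) w [ 0.5407 -0.0714  0.043 ] t [ 0.5412 -0.0715  0.043 ] tri [ 0.5409 -0.0715  0.0423] depth [ 0.5407 -0.0715  0.0427]
coin ((373.0, 118.5), (35.0, 38.0), 90.0) w [ 0.5487 -0.127   0.043 ] t [ 0.5488 -0.128   0.043 ] tri [ 0.5488 -0.1287  0.0383] depth [ 0.5486 -0.1269  0.0434]
```

All three measurements agree within about 1 mm, and the heights agree with 43 mm. Next I'll line up over the bowl key and descend part way.

Call:
send_rows([
  [0, 0, 0, 0.0027, 0.0099, 0, 1],
  [0, 0, 0, 0, 0, 0.04, 1],
  [0, 0, 0, 0, 0, 0.04, 1],
  [0, 0, 0, 0, 0, 0.04, 1],
  [0, 0, 0, 0, 0, 0, 1],
  [0, 0, 0, 0, 0, 0, 1],
  [0, 0, 0, 0, 0, 0, 1],
  [0, 0, 0, 0, 0, 0, 1],
  [0, 0, 0, 0, 0, 0, 1],
  [0, 0, 0, 0, 0, 0, 1],
])

```text
time: 3.2
ee_pos: [0.4833, -0.0286, 0.118]
eef_rot: [0.998, 0.065, 0.002, -0.001]
ft_force: [-0.2, -0.1, -0.4]
width: 0.0004
```

Call:
send_rows([
  [0, 0, 0, -0.0048, -0.0057, 0.01, 1],
  [0, 0, 0, 0, 0, 0.01, 1],
  [0, 0, 0, 0, 0, 0.01, 1],
  [0, 0, 0, 0, 0, 0.008, 1],
  [0, 0, 0, 0, 0, 0, 1],
  [0, 0, 0, 0, 0, 0, 1],
  [0, 0, 0, 0, 0, 0, 1],
  [0, 0, 0, 0, 0, 0, 1],
  [0, 0, 0, 0, 0, 0, 1],
  [0, 0, 0, 0, 0, 0, 1],
])

```text
time: 4.2
ee_pos: [0.4777, -0.0229, 0.0771]
eef_rot: [0.998, 0.066, 0.003, -0.001]
ft_force: [0.6, -0.0, -0.7]
width: 0.0006
```

```bash
python3 - <<'E'
from h import *
s=read_state();print(s['ee_pos'],s['eef_rot'],s['ft_force'])
im,d=camera('wrist');cv2.imwrite('pics/w2.png',im)
E
```

```text
[ 0.47774369 -0.02289889  0.07712949] [ 9.97836032e-01  6.57000412e-02  2.55087320e-03 -5.00392495e-04] [ 0.57920224 -0.03532238 -0.71173124]
```

View pics/w2.png

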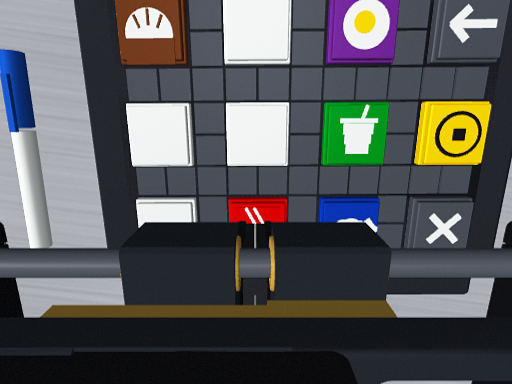

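The fingers are centred over the red key, with the tips about 17 mm above it. I'll descend gently from here.

Call:
send_rows([
  [0, 0, 0, 0, 0, 0.004, 1],
  [0, 0, 0, 0, 0, 0.004, 1],
  [0, 0, 0, 0, 0, 0.003, 1],
  [0, 0, 0, 0, 0, 0.002, 1],
  [0, 0, 0, 0, 0, 0.001, 1],
  [0, 0, 0, 0, 0, 0.001, 1],
  [0, 0, 0, 0, 0, 0, 1],
  [0, 0, 0, 0, 0, 0, 1],
  [0, 0, 0, 0, 0, 0, 1],
  [0, 0, 0, 0, 0, 0, 1],
])

```text
time: 5.25
ee_pos: [0.4779, -0.0229, 0.0609]
eef_rot: [0.998, 0.066, 0.003, -0.0]
ft_force: [0.7, -0.5, 0.0]
width: 0.0007
```

Call:
send_rows([
  [0, 0, 0, 0, 0, 0.001, 1],
  [0, 0, 0, 0, 0, 0.001, 1],
  [0, 0, 0, 0, 0, 0.001, 1],
  [0, 0, 0, 0, 0, 0.001, 1],
  [0, 0, 0, 0, 0, 0.001, 1],
  [0, 0, 0, 0, 0, 0.001, 1],
  [0, 0, 0, 0, 0, 0, 1],
  [0, 0, 0, 0, 0, 0, 1],
  [0, 0, 0, 0, 0, 0, 1],
  [0, 0, 0, 0, 0, 0, 1],
])

```text
time: 6.25
ee_pos: [0.4781, -0.0228, 0.056]
eef_rot: [0.998, 0.066, 0.002, 0.0]
ft_force: [-2.1, -0.3, 5.3]
width: 0.0005
```

Force is 5.3 N with the tips about 4 mm down, so the key should have registered. I'll add about 1 mm for margin, hold, then lift.

Call:
send_rows([
  [0, 0, 0, 0, 0, 0.001, 1],
  [0, 0, 0, 0, 0, 0.001, 1],
  [0, 0, 0, 0, 0, 0, 1],
  [0, 0, 0, 0, 0, 0, 1],
  [0, 0, 0, 0, 0, 0, 1],
  [0, 0, 0, 0, 0, 0, 1],
  [0, 0, 0, 0, 0, 0, 1],
  [0, 0, 0, 0, 0, 0, 1],
  [0, 0, 0, 0, 0, 0, 1],
  [0, 0, 0, 0, 0, 0, 1],
])

```text
time: 7.25
ee_pos: [0.478, -0.0229, 0.056]
eef_rot: [0.998, 0.066, 0.002, 0.001]
ft_force: [-2.8, -0.2, 5.7]
width: 0.0003
```

Call:
send_rows([
  [0, 0, 0, 0, 0, 0.0015, 1],
  [0, 0, 0, 0, 0, 0.001, 1],
  [0, 0, 0, 0, 0, 0, 1],
  [0, 0, 0, 0, 0, -0.004, 1],
  [0, 0, 0, 0, 0, -0.008, 1],
  [0, 0, 0, 0, 0, -0.01, 1],
  [0, 0, 0, 0, 0, -0.01, 1],
  [0, 0, 0, 0, 0, 0, 1],
  [0, 0, 0, 0, 0, 0, 1],
  [0, 0, 0, 0, 0, 0, 1],
])

```text
time: 8.25
ee_pos: [0.4784, -0.0228, 0.0887]
eef_rot: [0.998, 0.066, 0.003, 0.001]
ft_force: [-0.9, 0.6, 0.4]
width: 0.0002
```

```bash
python3 - <<'E'
from h import *
s=read_state();print(s['ee_pos'],s['eef_rot'],s['ft_force'])
im,d=camera('wrist');cv2.imwrite('pics/w3.png',im)
E
```

```text
[ 0.47843742 -0.02282588  0.08874013] [0.99783749 0.06566226 0.00266606 0.00130626] [-0.85190301  0.55927059  0.41200873]
```

View pics/w3.png

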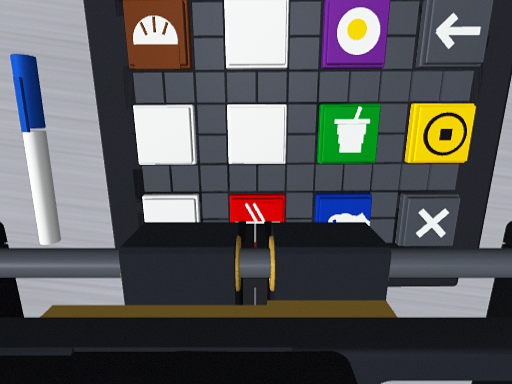

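The picture shows the red key up and level with its neighbours. Next is the cup key.

Call:
send_rows([
  [0, 0, 0, 0.0186, 0.0188, 0, 1],
  [0, 0, 0, 0.0186, 0.0188, 0, 1],
  [0, 0, 0, 0.0186, 0.0188, 0, 1],
  [0, 0, 0, 0, 0, 0, 1],
  [0, 0, 0, 0, 0, 0, 1],
  [0, 0, 0, 0, 0, 0, 1],
  [0, 0, 0, 0, 0, 0, 1],
  [0, 0, 0, 0, 0, 0, 1],
  [0, 0, 0, 0, 0, 0, 1],
  [0, 0, 0, 0, 0, 0, 1],
])

```text
time: 9.3
ee_pos: [0.5397, -0.0706, 0.0865]
eef_rot: [0.998, 0.068, 0.0, 0.001]
ft_force: [0.7, 0.3, -0.2]
width: 0.0005
```

Call:
send_rows([
  [0, 0, 0, 0.0012, 0.0011, 0.006, 1],
  [0, 0, 0, 0, 0, 0.006, 1],
  [0, 0, 0, 0, 0, 0.004, 1],
  [0, 0, 0, 0, 0, 0.003, 1],
  [0, 0, 0, 0, 0, 0.002, 1],
  [0, 0, 0, 0, 0, 0.001, 1],
  [0, 0, 0, 0, 0, 0, 1],
  [0, 0, 0, 0, 0, 0, 1],
  [0, 0, 0, 0, 0, 0, 1],
  [0, 0, 0, 0, 0, 0, 1],
])

```text
time: 10.3
ee_pos: [0.541, -0.0715, 0.0624]
eef_rot: [0.998, 0.068, -0.0, 0.001]
ft_force: [-0.1, 0.2, -0.4]
width: 0.0001
```

```bash
python3 - <<'E'
from h import *
s=read_state();print(s['ee_pos'],s['eef_rot'],s['ft_force'])
im,d=camera('wrist');cv2.imwrite('pics/w4.png',im)
E
```

```text
[ 0.5410153  -0.07154682  0.06235041] [ 9.97709601e-01  6.76362194e-02 -6.94767213e-05  9.43382829e-04] [-0.0808406   0.16584103 -0.35981636]
```

View pics/w4.png

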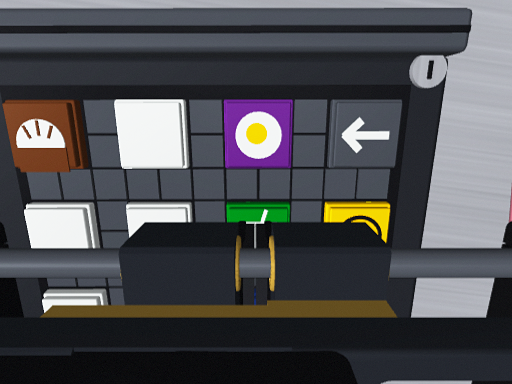

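The fingers are centred over the green key, about 2.5 mm above it. Pressing now.

Call:
send_rows([
  [0, 0, 0, 0, 0, 0.001, 1],
  [0, 0, 0, 0, 0, 0.001, 1],
  [0, 0, 0, 0, 0, 0.001, 1],
  [0, 0, 0, 0, 0, 0.001, 1],
  [0, 0, 0, 0, 0, 0.001, 1],
  [0, 0, 0, 0, 0, 0.001, 1],
  [0, 0, 0, 0, 0, 0.001, 1],
  [0, 0, 0, 0, 0, 0.001, 1],
  [0, 0, 0, 0, 0, 0.001, 1],
  [0, 0, 0, 0, 0, 0, 1],
])

```text
time: 11.35
ee_pos: [0.5413, -0.0716, 0.0547]
eef_rot: [0.998, 0.068, 0.0, 0.001]
ft_force: [-4.5, 1.2, 7.5]
width: 0.0004
```

7.5 N and about 5 mm down, so the cup key is pressed. Lifting.

Call:
send_rows([
  [0, 0, 0, 0, 0, 0, 1],
  [0, 0, 0, 0, 0, -0.004, 1],
  [0, 0, 0, 0, 0, -0.008, 1],
  [0, 0, 0, 0, 0, -0.01, 1],
  [0, 0, 0, 0, 0, -0.01, 1],
  [0, 0, 0, 0, 0, 0, 1],
  [0, 0, 0, 0, 0, 0, 1],
  [0, 0, 0, 0, 0, 0, 1],
  [0, 0, 0, 0, 0, 0, 1],
  [0, 0, 0, 0, 0, 0, 1],
])

```text
time: 12.35
ee_pos: [0.5413, -0.0715, 0.089]
eef_rot: [0.998, 0.068, 0.0, 0.002]
ft_force: [-0.1, -0.0, -0.2]
width: 0.0006
```

```bash
python3 - <<'E'
from h import *
s=read_state();print(s['ee_pos'],s['eef_rot'],s['ft_force'])
im,d=camera('wrist');cv2.imwrite('pics/w5.png',im)
E
```

```text
[ 0.54129049 -0.07154535  0.08903264] [9.97712107e-01 6.75872894e-02 2.27904979e-04 1.56762161e-03] [-0.07911352 -0.0487713  -0.15323419]
```

View pics/w5.png

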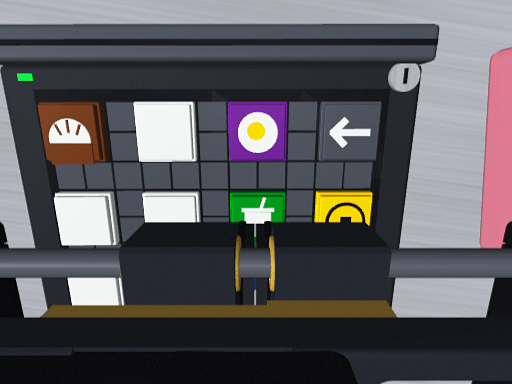

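The green key is up. The gripper body's underside stays at about 0.11 m, clear of the tub's 0.071 m, so I can move on to the coin key.

Call:
send_rows([
  [0, 0, 0, 0, 0.0189, 0, 1],
  [0, 0, 0, 0, 0.0189, 0, 1],
  [0, 0, 0, 0, 0.0189, 0, 1],
  [0, 0, 0, 0, 0, 0, 1],
  [0, 0, 0, 0, 0, 0, 1],
  [0, 0, 0, 0, 0, 0, 1],
  [0, 0, 0, 0, 0, 0, 1],
  [0, 0, 0, 0, 0, 0, 1],
  [0, 0, 0, 0, 0, 0, 1],
  [0, 0, 0, 0, 0, 0, 1],
])

```text
time: 13.4
ee_pos: [0.5485, -0.1245, 0.088]
eef_rot: [0.998, 0.071, -0.001, 0.0]
ft_force: [-0.4, -0.7, 0.5]
width: 0.0008
```

Call:
send_rows([
  [0, 0, 0, 0, 0.003, 0.006, 1],
  [0, 0, 0, 0, 0, 0.006, 1],
  [0, 0, 0, 0, 0, 0.005, 1],
  [0, 0, 0, 0, 0, 0.003, 1],
  [0, 0, 0, 0, 0, 0.002, 1],
  [0, 0, 0, 0, 0, 0.001, 1],
  [0, 0, 0, 0, 0, 0, 1],
  [0, 0, 0, 0, 0, 0, 1],
  [0, 0, 0, 0, 0, 0, 1],
  [0, 0, 0, 0, 0, 0, 1],
])

```text
time: 14.4
ee_pos: [0.5488, -0.1276, 0.0627]
eef_rot: [0.998, 0.071, -0.001, 0.0]
ft_force: [0.1, 0.3, 0.9]
width: 0.0006
```

```bash
python3 - <<'E'
from h import *
s=read_state();print(s['ee_pos'],s['eef_rot'],s['ft_force'])
im,d=camera('wrist');cv2.imwrite('pics/w6.png',im)
E
```

```text
[ 0.54881942 -0.12755904  0.06265765] [ 9.97503692e-01  7.06080897e-02 -9.04030696e-04  2.55755193e-04] [0.13940573 0.30494698 0.90550949]
```

View pics/w6.png

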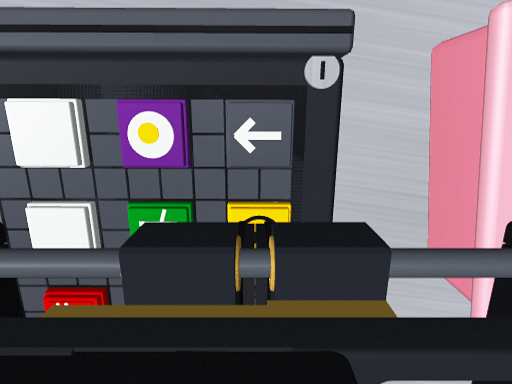

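The fingers are centred over the yellow key. Pressing.

Call:
send_rows([
  [0, 0, 0, 0, 0, 0.001, 1],
  [0, 0, 0, 0, 0, 0.001, 1],
  [0, 0, 0, 0, 0, 0.001, 1],
  [0, 0, 0, 0, 0, 0.001, 1],
  [0, 0, 0, 0, 0, 0.001, 1],
  [0, 0, 0, 0, 0, 0.001, 1],
  [0, 0, 0, 0, 0, 0.001, 1],
  [0, 0, 0, 0, 0, 0.001, 1],
  [0, 0, 0, 0, 0, 0.001, 1],
  [0, 0, 0, 0, 0, 0, 1],
])

```text
time: 15.45
ee_pos: [0.5491, -0.1277, 0.055]
eef_rot: [0.998, 0.071, -0.001, 0.001]
ft_force: [-2.9, 0.6, 8.2]
width: 0.0006
```

The coin key is pressed, at 8.2 N and about 5 mm. Lifting well clear.

Call:
send_rows([
  [0, 0, 0, 0, 0, 0, 1],
  [0, 0, 0, 0, 0, -0.004, 1],
  [0, 0, 0, 0, 0, -0.01, 1],
  [0, 0, 0, 0, 0, -0.02, 1],
  [0, 0, 0, 0, 0, -0.03, 1],
  [0, 0, 0, 0, 0, -0.03, 1],
  [0, 0, 0, 0, 0, -0.03, 1],
  [0, 0, 0, 0, 0, 0, 1],
  [0, 0, 0, 0, 0, 0, 1],
  [0, 0, 0, 0, 0, 0, 1],
])

```text
time: 16.45
ee_pos: [0.5488, -0.127, 0.1852]
eef_rot: [0.997, 0.071, -0.001, 0.0]
ft_force: [-0.7, 0.2, -0.3]
width: 0.0006
```

```bash
python3 - <<'E'
from h import *
s=read_state();print(s['ee_pos'],s['ft_force'],abs(s['joint_vel']).max())
im,d=camera('wrist');cv2.imwrite('pics/w7.png',im)
t,_=camera('scene');cv2.imwrite('pics/scene7.png',t);a=cv2.imread('pics/scene1.png')
for n,(x0,y0,x1,y1) in dict(tub=(100,225,205,320),sauce=(290,185,330,248),marker=(250,124,300,164)).items():
    print(n,'max diff',cv2.absdiff(a,t)[y0:y1,x0:x1].max(),'mean',cv2.absdiff(a,t)[y0:y1,x0:x1].mean())
E
```

```text
[ 0.54883529 -0.12702535  0.18521107] [-0.72099353  0.18501002 -0.30918509] 0.012625325334647516
tub max diff 15 mean 7.241637426900585
sauce max diff 14 mean 6.331878306878306
marker max diff 13 mean 7.031333333333333
```

View pics/w7.png

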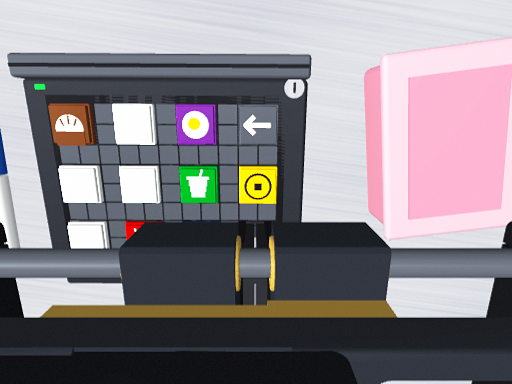

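View pics/scene7.png

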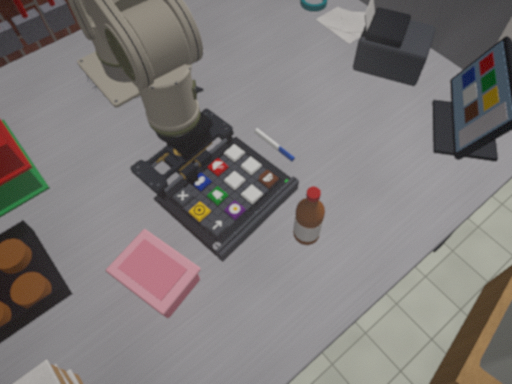

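The visible keys are all up, the tub, bottle and marker haven't moved, and the arm is clear. Handing in.

```bash
python3 -c "
from bench import *
print(close_job())"
```

```text
the job is handed in; nothing more can be done
None
```

I pressed the bowl, cup and coin keys in that order with closed fingertips, lifting clear after each, and handed the job in after about 16.5 s of the 40 s allowed. The hand-in gives no verdict.

| Key | Force at the last reading | Tip depth below the key's top |
|---|---|---|
| Bowl | 5.7 N | about 4 mm |
| Cup | 7.5 N | about 5 mm |
| Coin | 8.2 N | about 5 mm |

- **Pressing:** The forces and depths put every key past its 2.5 mm registering point and well under the 15 N limit. I could only read the force at the end of each call, not its peak. The bowl key was pushed 1–2 mm further just before lifting, with no force reading for that moment.
- **After the job:** The last pictures showed the visible keys up. The fish and clear keys and most of the bowl key were hidden by the gripper in the last wrist view and seen only in the coarser scene view. The tub, bottle and marker were unmoved. The arm was clear, with its fingertips about 0.17 m above the counter, and read no contact force.
- **Disagreement:** My first rough measurement from the scene camera was off by up to about 15 mm, because its colour patches were cut off. I didn't use it. The top and wrist cameras agreed within 1 mm, and the wrist camera's depth put the cap heights within 0.5 mm of 43 mm. Triangulating those two views gave 38–42 mm.

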